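# Find and seat the rocking cover of a parts case

## Task

One of the four identical covers of the black parts case is not snapped home. With the closed fingertips press near an edge of the covers until you find the one that rocks, then press that cover down firmly in its middle until it is fully seated and rocks no more. Only push on the covers: do not lift any of them out, and leave the things standing round the case alone.

Things in the scene. Friction and masses are not known exactly. Their poses are not given: they have to be found in the camera images.
- case: Black flat parts case, 176 x 176 mm, fixed to the table, 27 mm high, with four square wells in a 2 x 2 block, each closed by a grey cover. Origin: centre of its underside, on the table. x points away from the robot (turned up to 0.35 rad), y left, z up; well centres at x = +-43, y = +-43 mm.
- snap_post (a joint): Hidden upright post, 12 mm in diameter, under the middle of the loose cover (any of the four). 0 = raised, holding that cover level about 5 mm above its ledge; 0.005 = cover down on its ledge; stop at 0.0065. It slides down under about 10 N on the cover's middle and stays where left.
- cover_front_left (a point): Middle of the top face of the near left cover (near = towards the robot). All four are alike: flat grey square plates 76 x 76 x 10 mm, 60 g, lying loose in 80 mm wells, axes as the case's. Tops 32 to 37 mm above the table, 5 to 10 mm above the case walls; the seals differ in thickness, so height does not tell which is loose.
- well_front_left (a point): Centre of the near left well, at the height of the case walls' top (27 mm). Fixed to the case. A seated cover does not give when pressed anywhere; the loose one tips by about 0.15 rad under 1 N or more pressed about 10 mm from an edge (which dips 2 mm or more there), and falls back when let go.
- cover_front_right (a point): Middle of the top face of the near right cover (near = towards the robot). All four are alike: flat grey square plates 76 x 76 x 10 mm, 60 g, lying loose in 80 mm wells, axes as the case's. Tops 32 to 37 mm above the table, 5 to 10 mm above the case walls; the seals differ in thickness, so height does not tell which is loose.
- well_front_right (a point): Centre of the near right well, at the height of the case walls' top (27 mm). Fixed to the case. A seated cover does not give when pressed anywhere; the loose one tips by about 0.15 rad under 1 N or more pressed about 10 mm from an edge (which dips 2 mm or more there), and falls back when let go.
- cover_back_left (a point): Middle of the top face of the far left cover (near = towards the robot). All four are alike: flat grey square plates 76 x 76 x 10 mm, 60 g, lying loose in 80 mm wells, axes as the case's. Tops 32 to 37 mm above the table, 5 to 10 mm above the case walls; the seals differ in thickness, so height does not tell which is loose.
- well_back_left (a point): Centre of the far left well, at the height of the case walls' top (27 mm). Fixed to the case. A seated cover does not give when pressed anywhere; the loose one tips by about 0.15 rad under 1 N or more pressed about 10 mm from an edge (which dips 2 mm or more there), and falls back when let go.
- cover_back_right (a point): Middle of the top face of the far right cover (near = towards the robot). All four are alike: flat grey square plates 76 x 76 x 10 mm, 60 g, lying loose in 80 mm wells, axes as the case's. Tops 32 to 37 mm above the table, 5 to 10 mm above the case walls; the seals differ in thickness, so height does not tell which is loose.
- well_back_right (a point): Centre of the far right well, at the height of the case walls' top (27 mm). Fixed to the case. A seated cover does not give when pressed anywhere; the loose one tips by about 0.15 rad under 1 N or more pressed about 10 mm from an edge (which dips 2 mm or more there), and falls back when let go.
- anvil: Bystander: dark stepped gauge anvil, 70 mm base, 65 mm high, standing to the right of the case. Origin: centre of its underside.
- glue: Bystander: small brown bottle with a blue pointed cap, 32 mm in diameter, 84 mm high, standing on the robot's side of the case. Origin: centre of its underside.
- driver: Bystander: small screwdriver with a pale knurled handle, 18 x 116 x 18 mm, lying beyond the case. Origin: centre of its underside.
Things that resemble listed ones, but are neither listed nor needed, are in the scene too. What is shaped like the part that bears cover_back_left but green is not meant.

How it is judged:
By the outcome, as a careful person would: the job done as asked, in the order asked, and still so for the second after the job is handed in, with the robot touching nothing.
It also fails if it takes over 54 s, if anything falls off the work surface, if the arm or the gripper's body presses on something with over 40 N, if the wrist force passes 120 N, or if a joint passes its speed limit or range.

## Robot

A 6-joint arm with a two-finger parallel gripper is mounted at the origin on a cart in front of the work surface, level with it; the furniture and walls round the work are solid. World frame = base frame: x ahead of the robot, y to its left, z up, the work surface at z = 0. Lengths are in m, angles in rad, forces in N, time in s.
With the tool pointing down it reaches from about 0.325 to 1 m from the base axis. Payload 5.1 kg.
Tool frame: the origin (TCP) lies midway between the tips of the shut fingers; the grasp point (between the pads) lies 19 mm behind it (env.pinch_z is the distance from the TCP to the grasp point, in m); z points along the fingers, y is the line along which they close (so a half turn about z gives the same grasp; the last joint's range is limited). The gripper opens to 85 mm and grips with 20 to 120 N. Pads are 22 mm wide; open, the fingers measure 114 mm over their backs; the gripper's body (76 mm by 85 mm) begins 54 mm behind the grasp point. The pads swing forward as they close: fully open they stand 13 mm farther back than shut.
Start: joints at [-1.236, 0.124, 1.65, -0, 1.367, -0.083], TCP at [0.264, -0.594, 0.231] pointing down, gripper open.
Joint ranges: [-2.61, 2.61], [-1.02, 2.33], [0.03, 2.71], [-1.35, 4.49], [0.32, 2.68], [-2.91, 2.91]. Speed limits (rad/s): [2.57, 2.57, 3.14, 3.14, 3.14, 3.14].

## Interface

Orientations are given as a unit quaternion [x, y, z, w].
In Python, from plant import env gives the robot as it stands. The module is installed in compiled form; this text tells all that it offers.
- The arm moves only by the tool arm_command, never from a script. Its argument "motion" is a list of rows, each a list of 7 numbers: the turn, a rotation vector about the tool's x, y, z in units of 5 degrees (1.0 is 5 degrees), then the shift along the tool's x, y, z in mm, then the opening, from -1 (shut) to 1 (fully open). In form: [[rx, ry, rz, x, y, z, grip], ...]. A call has 1 to 8 rows; each row shifts and turns the commanded pose from where the row before left it, along the tool's axes as they then stand; what a row does not reach is not made up. A row lasts 1/12 s, in which the tool goes at most 41.7 mm and 7.16 degrees, less where a joint would pass 70% of its speed; a pose out of reach is approached as far as the arm can. A call with a gripper value outside its range is refused whole. The fingers move at their own pace and stop on an object; "squeeze" is the grip in N (left out, the last holds). Time passes only in rows, so rows that do not move let the fingers close. It gives the time, the measured TCP pose, the force, the opening and the grip force at its end, in the units of the state.
- env.observe(): the state, without advancing time (a new reading comes with each control period).
- env.snapshot(name): name is "scene" or "top" or "wrist"; returns (picture, depth): 420x560x3 uint8, red, green, blue; 420x560 float32, m along the optical axis (not along the pixel's ray), 0 where there is no reading.
- env.get_calibration(name): a dict with "vfov" (degrees; the focal length in pixels is half the picture's height over the tangent of half this angle, whatever the lens; pixels are square), "cx", "cy" (the principal point, pixels), "R" (3x3) and "t" (3): a world point X has camera coordinates R X + t. Camera axes: x right, y down, z forward; pixel columns grow to the right and rows downward; lengths in m; the calibration is good to about 2 mm. The wrist camera is an equidistant fisheye: a pixel r from the principal point sees the ray r / f radians off the axis. A picture is of the moment at which its call begins: read the wrist's pose just before it. get_calibration takes no time and is no camera call; for the wrist camera it gives the pose at the moment of the call.
- env.job_done(): hands the job in; it is judged then, once.
The state is a dict: "t": time; "q": joint angles; "joint_velocities": joint speeds; "tau": joint torques, N m; "position": TCP position; "eef_rot": TCP orientation; "wrist_force": force on the tool from outside, world axes, zero at the start; "ft_torque": the same for the moment, N m; "gripper_width": opening from 0.0 (shut) to 1.0 (fully open); "grasp_force": force on a finger pad.
Only numpy, scipy, OpenCV 4.12 (cv2) and the standard library are available. Lean on these libraries where they do the work, as an engineer would, in place of code of your own. Each camera call takes 0.05 s, during which the arm holds its last target. There are 200 camera calls.

## Working session

There is one attempt and no reset: what is moved stays moved. The work goes in short steps, Python scripts to look and compute and a tool call to move; the robot and the scene stay as the last step left them, time stands still between calls to the robot, and variables do not carry over. Pictures are saved under pics/ and viewed, at most 10 in all, crops included, and the job is handed in when it is done.

Besides the shell and the picture viewer there is one more tool, called after "Call:" as a command line: name --pt "numbers of a row" for each row, then --argument value for the rest. arm_command: Moves the arm, as the interface text tells. Its arguments: {"type":"object","properties":{"motion":{"type":"array"},"squeeze":{"type":"number"}},"required":["motion"]}

```bash
mkdir -p pics; python3 - <<'E'
from plant import env
import cv2,numpy as np
for n in ("top","scene"):
    p,d=env.snapshot(n); cv2.imwrite(f"pics/{n}0.png",p[:,:,::-1]); np.save(f"{n}0.npy",d)
    c=env.get_calibration(n); print(n,c["vfov"],c["cx"],c["cy"],np.round(c["R"],3).tolist(),np.round(c["t"],3))
print(env.observe())
E
```

```text
top 42.21368818220552 287.75874392579965 207.02332716344927 [[0.013, -1.0, 0.028], [-0.998, -0.015, -0.065], [0.065, -0.027, -0.997]] [-0.207  0.545  0.852]
scene 43.43253984866233 281.4433296022419 206.83489561730516 [[0.448, -0.894, -0.001], [-0.435, -0.217, -0.874], [0.781, 0.392, -0.486]] [-0.427  0.251  0.544]
{'t': 0.1, 'q': array([-1.23559735e+00,  1.24462054e-01,  1.65156891e+00,  1.86550254e-05,
        1.36748161e+00, -8.25933635e-02]), 'joint_velocities': array([ 0.00067902, -0.00045213, -0.00356432, -0.00111754, -0.00032668,
        0.00016653]), 'tau': array([ 4.02904498e-04, -4.24926925e+01, -3.66655433e+01, -6.14159740e-05,
        3.93059221e-03, -2.16940940e-06]), 'position': array([ 0.2635307 , -0.59356932,  0.23014298]), 'eef_rot': array([ 9.78260364e-01,  2.07378249e-01, -1.11862680e-04, -9.53463576e-04]), 'wrist_force': array([0.3714672 , 0.05556874, 0.46950004]), 'ft_torque': array([ 0.00262525, -0.0187134 ,  0.02276829]), 'grasp_force': 0.0, 'gripper_width': 1.002738084888754}
```

View pics/top0.png

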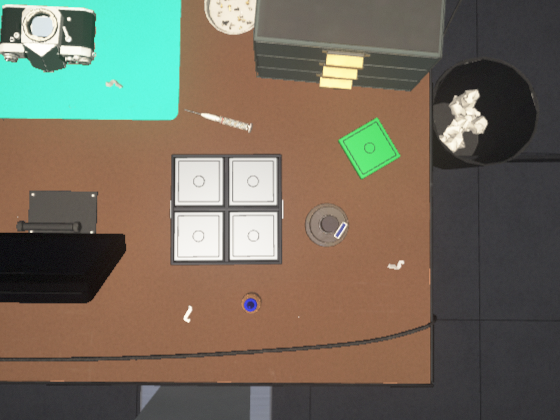

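View pics/scene0.png

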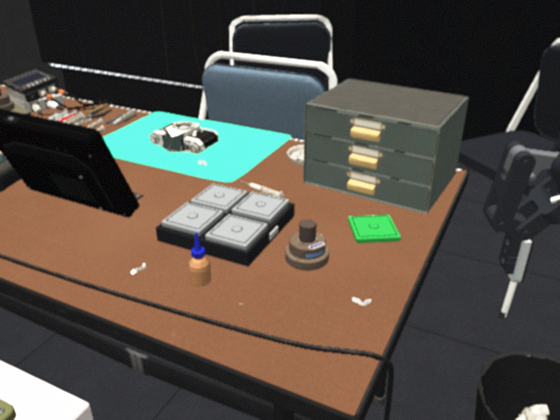

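The top view shows the case at about (172–282, 154–264), its covers centred near (199,181), (253,181), (199,236) and (253,236). The anvil is at (327,226), the glue at (251,303) and the driver at (220,120). The green plate at (369,148) is the decoy. The case is the black block with four grey covers.

```bash
cat > h.py <<'E'
from plant import env
import cv2,numpy as np
from scipy.spatial.transform import Rotation as Ro
def ray(n,u,v,z):
    c=env.get_calibration(n); f=210/np.tan(np.radians(c["vfov"]/2)); R=np.array(c["R"]);t=np.array(c["t"])
    d=R.T@np.array([(u-c["cx"])/f,(v-c["cy"])/f,1]); o=-R.T@t
    return o+d*(z-o[2])/d[2]
def pt(n,u,v,dep):
    c=env.get_calibration(n); f=210/np.tan(np.radians(c["vfov"]/2))
    return np.array(c["R"]).T@(np.array([(u-c["cx"])/f,(v-c["cy"])/f,1])*dep-np.array(c["t"]))
E
python3 - <<'E'
from h import *
p=cv2.imread("pics/top0.png"); d=np.load("top0.npy")
hsv=cv2.cvtColor(p,cv2.COLOR_BGR2HSV)
m=((hsv[...,1]<40)&(hsv[...,2]>120)).astype(np.uint8); 
m[:150]=0;m[270:]=0;m[:,:165]=0;m[:,290:]=0
cs=[c for c in cv2.findContours(m,cv2.RETR_EXTERNAL,cv2.CHAIN_APPROX_NONE)[0] if cv2.contourArea(c)>800]
C=[]
for c in cs:
    (u,v),wh,a=cv2.minAreaRect(c); k=np.zeros(m.shape,np.uint8); cv2.drawContours(k,[c],-1,1,-1)
    k=cv2.erode(k,np.ones((9,9)))
    ys,xs=np.nonzero((k>0)&(d>0)); P=np.array([pt("top",x,y,d[y,x]) for x,y in zip(xs,ys)])
    b=np.array([ray("top",*q,.035)[:2] for q in cv2.boxPoints(((u,v),wh,a))])
    e=b[1]-b[0]; ang=(np.arctan2(e[1],e[0])+np.pi/4)%(np.pi/2)-np.pi/4
    print("cover",np.round((u,v),1),np.round(ray("top",u,v,.035),4),"z",np.round(np.median(P[:,2]),4),"ang",round(ang,3),"size",np.round([np.linalg.norm(e),np.linalg.norm(b[2]-b[1])],4)); C.append(ray("top",u,v,.035))
print("centre",np.mean(C,0))
for n,u,v,z in(("anvil",327,224,.06),("glue",251,303,.08),("driver",220,120,.01)): print(n,np.round(ray("top",u,v,z),3), np.round(pt("top",u,v,d[v,u]),3))
# tall stuff heights
for u,v in ((90,260),(120,245),(350,30),(270,70)): print(u,v,np.round(pt("top",u,v,d[v,u]),3))
o=env.observe();print(np.round(Ro.from_quat(o["eef_rot"]).as_matrix(),3).tolist())
E
```

```text
cover [253.  235.5] [ 0.5012 -0.1447  0.035 ] z 0.0337 ang 0.015 size [0.0755 0.0738]Traceback (most recent call last):
  File "<stdin>", line 11, in <module>
  File "h.py", line 9, in pt
    c=env.get_calibration(n); f=210/np.tan(np.radians(c["vfov"]/2))
ValueError: time passes only in moves, steps and waits
```

```bash
cat > h.py <<'E'
from plant import env
import cv2,numpy as np
from functools import lru_cache
from scipy.spatial.transform import Rotation as Ro
@lru_cache(None)
def cal(n):
    c=env.get_calibration(n); return 210/np.tan(np.radians(c["vfov"]/2)),c["cx"],c["cy"],np.array(c["R"]),np.array(c["t"])
def ray(n,u,v,z):
    f,cx,cy,R,t=cal(n)
    d=R.T@np.array([(u-cx)/f,(v-cy)/f,1]); o=-R.T@t
    return o+d*(z-o[2])/d[2]
def pt(n,u,v,dep):
    f,cx,cy,R,t=cal(n)
    return R.T@(np.array([(u-cx)/f,(v-cy)/f,1])*dep-t)
E
python3 - <<'E'
from h import *
p=cv2.imread("pics/top0.png"); d=np.load("top0.npy")
hsv=cv2.cvtColor(p,cv2.COLOR_BGR2HSV)
m=((hsv[...,1]<40)&(hsv[...,2]>120)).astype(np.uint8); 
m[:150]=0;m[270:]=0;m[:,:165]=0;m[:,290:]=0
cs=[c for c in cv2.findContours(m,cv2.RETR_EXTERNAL,cv2.CHAIN_APPROX_NONE)[0] if cv2.contourArea(c)>800]
C=[]
for c in cs:
    (u,v),wh,a=cv2.minAreaRect(c); k=np.zeros(m.shape,np.uint8); cv2.drawContours(k,[c],-1,1,-1)
    k=cv2.erode(k,np.ones((9,9)))
    ys,xs=np.nonzero((k>0)&(d>0)); P=np.array([pt("top",x,y,d[y,x]) for x,y in zip(xs,ys)])
    b=np.array([ray("top",*q,.035)[:2] for q in cv2.boxPoints(((u,v),wh,a))])
    e=b[1]-b[0]; ang=(np.arctan2(e[1],e[0])+np.pi/4)%(np.pi/2)-np.pi/4
    print("cover",np.round((u,v),1),np.round(ray("top",u,v,.035),4),"z",np.round(np.median(P[:,2]),4),"ang",round(ang,3),"size",np.round([np.linalg.norm(e),np.linalg.norm(b[2]-b[1])],4)); C.append(ray("top",u,v,.035))
print("centre",np.mean(C,0))
for n,u,v,z in(("anvil",327,224,.06),("glue",251,303,.08),("driver",220,120,.01)): print(n,np.round(ray("top",u,v,z),3), np.round(pt("top",u,v,d[v,u]),3))
for u,v in ((90,260),(120,245),(350,30),(270,70)): print(u,v,np.round(pt("top",u,v,d[v,u]),3))
o=env.observe();print(o["position"],np.round(Ro.from_quat(o["eef_rot"]).as_matrix(),3).tolist())
E
```

```text
cover [253.  235.5] [ 0.5012 -0.1447  0.035 ] z 0.0337 ang 0.015 size [0.0755 0.0738]
cover [198. 236.] [ 0.4992 -0.0587  0.035 ] z 0.0373 ang 0.015 size [0.075  0.0751]
cover [253. 181.] [ 0.5872 -0.1432  0.035 ] z 0.0374 ang 0.02 size [0.0762 0.076 ]
cover [198.5 181. ] [ 0.5858 -0.0575  0.035 ] z 0.0356 ang 0.027 size [0.0759 0.074 ]
centre [ 0.54335439 -0.10102357  0.035     ]
anvil [ 0.52  -0.258  0.06 ] [ 0.52  -0.258  0.066]
glue [ 0.401 -0.145  0.08 ] [ 0.399 -0.144  0.063]
driver [ 0.689 -0.087  0.01 ] [ 0.689 -0.087  0.014]
90 260 [0.463 0.076 0.128]
120 245 [0.484 0.056 0.055]
350 30 [ 0.78  -0.276  0.171]
270 70 [ 0.763 -0.167  0.047]
[ 0.2635307  -0.59356932  0.23014298] [[0.914, 0.406, -0.001], [0.406, -0.914, 0.002], [0.0, -0.002, -1.0]]
```

Call:
arm_command --pt "0 0 1.15 0 0 0 -1" --pt "0 0 1.15 0 0 0 -1" --pt "0 0 1.15 0 0 0 -1" --pt "0 0 1.15 0 0 0 -1" --pt "0 0 0 15 -25 0 -1" --pt "0 0 0 17 -28 0 -1" --pt "0 0 0 17 -28 0 -1" --pt "0 0 0 17 -28 0 -1"

```text
t: 0.77
position: [0.3281, -0.4826, 0.2306]
eef_rot: [1.0, 0.008, -0.0, -0.001]
wrist_force: [0.5, 0.0, 0.4]
gripper_width: -0.003
grasp_force: 0.0
```

Call:
arm_command --pt "0 0 0 17 -28 0 -1" --pt "0 0 0 17 -28 0 -1" --pt "0 0 0 17 -28 0 -1" --pt "0 0 0 17 -28 0 -1" --pt "0 0 0 17 -28 0 -1" --pt "0 0 0 17 -28 0 -1" --pt "0 0 0 17 -28 0 -1" --pt "0 0 0 17 -28 0 -1"

```text
t: 1.43
position: [0.4605, -0.2562, 0.2309]
eef_rot: [1.0, 0.008, -0.0, -0.0]
wrist_force: [0.3, 0.1, -0.5]
gripper_width: 0.0
grasp_force: 0.0
```

Call:
arm_command --pt "0 0 0 17 -27 0 -1" --pt "0 0 0 18 -28 0 -1" --pt "0 0 0 17 -28 0 -1" --pt "0 0 0 17 -28 0 -1" --pt "0 0 0 0 0 35 -1" --pt "0 0 0 0 0 40 -1" --pt "0 0 0 0 0 40 -1" --pt "0 0 0 0 0 35 -1"

```text
t: 2.1
position: [0.5265, -0.1448, 0.0787]
eef_rot: [1.0, 0.009, -0.001, -0.0]
wrist_force: [0.5, -0.8, 0.3]
gripper_width: 0.0
grasp_force: 0.0
```

Call:
arm_command --pt "0 0 0 0 0 20 -1" --pt "0 0 0 0 0 10 -1" --pt "0 0 0 0 0 5 -1" --pt "0 0 0 0 0 5 -1" --pt "0 0 0 0 0 0 -1" --pt "0 0 0 0 0 0 -1"

```text
t: 2.6
position: [0.5286, -0.1462, 0.0429]
eef_rot: [1.0, 0.008, 0.001, 0.0]
wrist_force: [0.0, -0.1, 0.8]
gripper_width: -0.002
grasp_force: 0.0
```

Call:
arm_command --pt "0 0 0 0 0 2 -1" --pt "0 0 0 0 0 2 -1" --pt "0 0 0 0 0 0 -1" --pt "0 0 0 0 0 0 -1"

```text
t: 2.93
position: [0.5275, -0.1458, 0.0376]
eef_rot: [1.0, 0.008, 0.0, 0.0]
wrist_force: [-0.3, -1.2, -1.7]
gripper_width: 0.004
grasp_force: 0.0
```

Call:
arm_command --pt "0 0 0 0 0 1 -1" --pt "0 0 0 0 0 1 -1" --pt "0 0 0 0 0 0 -1" --pt "0 0 0 0 0 0 -1"

```text
t: 3.27
position: [0.5273, -0.1457, 0.0352]
eef_rot: [1.0, 0.008, -0.0, -0.0]
wrist_force: [0.7, -0.0, -0.1]
gripper_width: -0.001
grasp_force: 0.0
```

Call:
arm_command --pt "0 0 0 0 0 1 -1" --pt "0 0 0 0 0 0 -1" --pt "0 0 0 0 0 0 -1"

```text
t: 3.52
position: [0.5274, -0.1457, 0.0342]
eef_rot: [1.0, 0.008, -0.0, -0.0]
wrist_force: [-0.6, 0.7, -0.5]
gripper_width: 0.0
grasp_force: 0.0
```

Call:
arm_command --pt "0 0 0 0 0 1 -1" --pt "0 0 0 0 0 0 -1" --pt "0 0 0 0 0 0 -1"

```text
t: 3.77
position: [0.5276, -0.1458, 0.0335]
eef_rot: [1.0, 0.008, 0.0, 0.0]
wrist_force: [-0.1, -0.6, 1.3]
gripper_width: 0.007
grasp_force: 0.3
```

Call:
arm_command --pt "0 0 0 0 0 1 -1" --pt "0 0 0 0 0 0 -1" --pt "0 0 0 0 0 0 -1"

```text
t: 4.02
position: [0.5276, -0.1458, 0.0334]
eef_rot: [1.0, 0.008, -0.0, -0.0]
wrist_force: [-2.4, 0.7, 6.1]
gripper_width: 0.004
grasp_force: 3.6
```

Front right is solid: it takes 6 N at 33.4 mm, and the depth picture gave 33.7 mm. Next is front left, whose top the depth puts at 37.3 mm.

Call:
arm_command --pt "0 0 0 0 0 -20 -1" --pt "0 0 0 0 -30 0 -1" --pt "0 0 0 0 -30 0 -1" --pt "0 0 0 0 -27 0 -1" --pt "0 0 0 0 0 10 -1" --pt "0 0 0 0 0 3 -1" --pt "0 0 0 0 0 0 -1" --pt "0 0 0 0 0 0 -1"

```text
t: 4.68
position: [0.5256, -0.0594, 0.0388]
eef_rot: [1.0, 0.008, -0.001, -0.0]
wrist_force: [0.1, -0.1, -0.8]
gripper_width: 0.0
grasp_force: 0.0
```

Call:
arm_command --pt "0 0 0 0 0 1 -1" --pt "0 0 0 0 0 0 -1" --pt "0 0 0 0 0 0 -1"

```text
t: 4.93
position: [0.5261, -0.0594, 0.0385]
eef_rot: [1.0, 0.008, 0.0, 0.0]
wrist_force: [-0.1, 0.1, -0.2]
gripper_width: -0.001
grasp_force: 0.0
```

Call:
arm_command --pt "0 0 0 0 0 1 -1" --pt "0 0 0 0 0 0 -1" --pt "0 0 0 0 0 0 -1"

```text
t: 5.18
position: [0.526, -0.0588, 0.0373]
eef_rot: [1.0, 0.008, -0.0, -0.0]
wrist_force: [0.7, 0.2, -0.4]
gripper_width: -0.002
grasp_force: 0.0
```

Call:
arm_command --pt "0 0 0 0 0 1 -1" --pt "0 0 0 0 0 0 -1" --pt "0 0 0 0 0 0 -1"

```text
t: 5.43
position: [0.5261, -0.0588, 0.037]
eef_rot: [1.0, 0.008, -0.0, 0.0]
wrist_force: [-2.1, 0.2, 5.4]
gripper_width: 0.001
grasp_force: 2.8
```

Front left is solid too, at its depth height of 37 mm. Next is back left, whose depth height is 35.6 mm.

Call:
arm_command --pt "0 0 0 0 0 -15 -1" --pt "0 0 0 17 0 0 -1" --pt "0 0 0 16 -1 0 -1" --pt "0 0 0 0 0 10 -1" --pt "0 0 0 0 0 4 -1" --pt "0 0 0 0 0 0 -1" --pt "0 0 0 0 0 0 -1"

```text
t: 6.02
position: [0.5573, -0.057, 0.0359]
eef_rot: [1.0, 0.008, -0.001, -0.0]
wrist_force: [-0.1, 0.4, 0.3]
gripper_width: 0.001
grasp_force: 0.0
```

Call:
arm_command --pt "0 0 0 0 0 1 -1" --pt "0 0 0 0 0 0 -1" --pt "0 0 0 0 0 0 -1"

```text
t: 6.27
position: [0.5583, -0.0571, 0.036]
eef_rot: [1.0, 0.008, -0.0, -0.0]
wrist_force: [0.8, -0.2, -0.8]
gripper_width: 0.003
grasp_force: 0.0
```

Call:
arm_command --pt "0 0 0 0 0 1 -1" --pt "0 0 0 0 0 0 -1" --pt "0 0 0 0 0 0 -1"

```text
t: 6.52
position: [0.5589, -0.0572, 0.0354]
eef_rot: [1.0, 0.008, 0.0, -0.0]
wrist_force: [0.3, -0.5, 0.2]
gripper_width: -0.003
grasp_force: 0.0
```

Call:
arm_command --pt "0 0 0 0 0 1 -1" --pt "0 0 0 0 0 0 -1" --pt "0 0 0 0 0 0 -1"

```text
t: 6.77
position: [0.5591, -0.0572, 0.0353]
eef_rot: [1.0, 0.008, -0.0, 0.0]
wrist_force: [-2.8, 1.0, 5.1]
gripper_width: -0.001
grasp_force: 2.8
```

Back left is solid. Back right comes next, with a depth height of 37.4 mm.

Call:
arm_command --pt "0 0 0 0 0 -18 -1" --pt "0 0 0 0 30 0 -1" --pt "0 0 0 0 30 0 -1" --pt "0 0 0 0 26 0 -1" --pt "0 0 0 0 0 10 -1" --pt "0 0 0 0 0 4 -1" --pt "0 0 0 0 0 0 -1" --pt "0 0 0 0 0 0 -1"

```text
t: 7.43
position: [0.5596, -0.1421, 0.0374]
eef_rot: [1.0, 0.009, -0.001, -0.0]
wrist_force: [-0.4, 0.1, -0.0]
gripper_width: 0.0
grasp_force: 0.0
```

Call:
arm_command --pt "0 0 0 0 0 1 -1" --pt "0 0 0 0 0 1 -1" --pt "0 0 0 0 0 0 -1" --pt "0 0 0 0 0 0 -1"

```text
t: 7.77
position: [0.5605, -0.1427, 0.0365]
eef_rot: [1.0, 0.009, 0.0, 0.0]
wrist_force: [-0.3, 0.2, 1.4]
gripper_width: 0.001
grasp_force: 0.1
```

Call:
arm_command --pt "0 0 0 0 0 1 -1" --pt "0 0 0 0 0 0 -1" --pt "0 0 0 0 0 0 -1"

```text
t: 8.02
position: [0.5604, -0.1431, 0.0353]
eef_rot: [1.0, 0.008, 0.0, -0.0]
wrist_force: [-0.4, -0.1, -0.4]
gripper_width: 0.001
grasp_force: 0.1
```

Call:
arm_command --pt "0 0 0 0 0 0.5 -1" --pt "0 0 0 0 0 0 -1" --pt "0 0 0 0 0 0 -1"

```text
t: 8.27
position: [0.5604, -0.1432, 0.0349]
eef_rot: [1.0, 0.008, 0.0, -0.0]
wrist_force: [-0.5, 1.0, 0.5]
gripper_width: -0.0
grasp_force: 0.6
```

Back right gives way: it dropped 2.5 mm under less than 1 N, so it is the loose cover. I'll lift, move to its middle and press.

Call:
arm_command --pt "0 0 0 0 0 -5 -1" --pt "0 0 0 0 0 -10 -1" --pt "0 0 0 14 0 0 -1" --pt "0 0 0 13 1 0 -1" --pt "0 0 0 0 0 8 -1" --pt "0 0 0 0 0 0 -1" --pt "0 0 0 0 0 0 -1"

```text
t: 8.85
position: [0.5861, -0.1434, 0.0409]
eef_rot: [1.0, 0.008, -0.001, -0.0]
wrist_force: [-0.1, -0.5, -1.2]
gripper_width: 0.0
grasp_force: 0.0
```

```bash
python3 - <<'E'
from h import *
p,d=env.snapshot("scene"); cv2.imwrite("pics/s1.png",cv2.resize(p[150:290,130:310,::-1],None,fx=4,fy=4))
o=env.observe();print(o["position"],o["wrist_force"])
E
```

```text
[ 0.58622574 -0.14347446  0.04109273] [ 0.33212947 -0.15235141 -0.53541089]
```

View pics/s1.png

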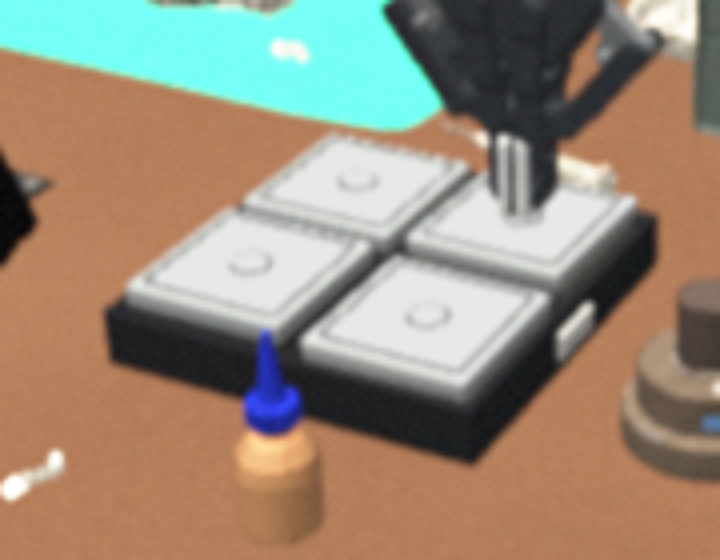

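The closed fingertips stand over the middle of the back right cover (crop pixel 515,215). That cover is level, and everything around the case is where it was.

Call:
arm_command --pt "0 0 0 1 0 2 -1" --pt "0 0 0 0 0 1 -1" --pt "0 0 0 0 0 1 -1" --pt "0 0 0 0 0 1 -1" --pt "0 0 0 0 0 0 -1" --pt "0 0 0 0 0 0 -1"

```text
t: 9.4
position: [0.5884, -0.1438, 0.037]
eef_rot: [1.0, 0.008, -0.0, 0.0]
wrist_force: [-1.0, 0.4, 1.7]
gripper_width: 0.002
grasp_force: 1.0
```

Call:
arm_command --pt "0 0 0 0 0 1 -1" --pt "0 0 0 0 0 1 -1" --pt "0 0 0 0 0 0 -1" --pt "0 0 0 0 0 0 -1"

```text
t: 9.73
position: [0.5886, -0.1438, 0.0361]
eef_rot: [1.0, 0.008, -0.0, 0.0]
wrist_force: [-3.1, 1.7, 8.7]
gripper_width: -0.003
grasp_force: 3.9
```

Call:
arm_command --pt "0 0 0 0 0 1 -1" --pt "0 0 0 0 0 1 -1" --pt "0 0 0 0 0 0 -1" --pt "0 0 0 0 0 0 -1"

```text
t: 10.07
position: [0.5886, -0.1438, 0.0342]
eef_rot: [1.0, 0.008, -0.0, 0.0]
wrist_force: [-4.1, 1.1, 8.1]
gripper_width: 0.001
grasp_force: 4.2
```

Call:
arm_command --pt "0 0 0 0 0 1 -1" --pt "0 0 0 0 0 1 -1" --pt "0 0 0 0 0 0 -1" --pt "0 0 0 0 0 0 -1"

```text
t: 10.4
position: [0.5885, -0.1438, 0.0323]
eef_rot: [1.0, 0.008, -0.0, 0.0]
wrist_force: [-4.5, 1.8, 9.2]
gripper_width: -0.005
grasp_force: 4.4
```

It is sliding down at about 9 N and has reached 32.3 mm. I'll keep pressing until the force climbs.

Call:
arm_command --pt "0 0 0 0 0 1 -1" --pt "0 0 0 0 0 1 -1" --pt "0 0 0 0 0 0 -1" --pt "0 0 0 0 0 0 -1"

```text
t: 10.73
position: [0.5885, -0.1438, 0.032]
eef_rot: [1.0, 0.008, -0.001, -0.0]
wrist_force: [-9.5, 2.3, 18.8]
gripper_width: 0.002
grasp_force: 9.2
```

Call:
arm_command --pt "0 0 0 0 0 1 -1" --pt "0 0 0 0 0 1 -1" --pt "0 0 0 0 0 0 -1" --pt "0 0 0 0 0 0 -1"

```text
t: 11.07
position: [0.5886, -0.1439, 0.0319]
eef_rot: [1.0, 0.008, -0.001, -0.0]
wrist_force: [-14.9, 4.9, 29.6]
gripper_width: 0.002
grasp_force: 14.4
```

It is firm: nearly 30 N at a steady 32 mm. I'll check that it no longer rocks at the near edge, then at the far edge.

Call:
arm_command --pt "0 0 0 0 0 -6 -1" --pt "0 0 0 0 0 -10 -1" --pt "0 0 0 -14 0 0 -1" --pt "0 0 0 -14 0 0 -1" --pt "0 0 0 0 0 6 -1" --pt "0 0 0 0 0 3 -1" --pt "0 0 0 0 0 1 -1" --pt "0 0 0 0 0 0 -1"

```text
t: 11.73
position: [0.5607, -0.1442, 0.0324]
eef_rot: [1.0, 0.008, -0.0, -0.0]
wrist_force: [0.1, 0.5, 0.6]
gripper_width: 0.002
grasp_force: 0.0
```

Call:
arm_command --pt "0 0 0 0 0 1 -1" --pt "0 0 0 0 0 0 -1" --pt "0 0 0 0 0 0 -1"

```text
t: 11.98
position: [0.5611, -0.1443, 0.0321]
eef_rot: [1.0, 0.008, 0.001, 0.0]
wrist_force: [0.6, 0.2, 1.3]
gripper_width: -0.003
grasp_force: 0.7
```

Call:
arm_command --pt "0 0 0 0 0 -10 -1" --pt "0 0 0 18 0 0 -1" --pt "0 0 0 18 0 0 -1" --pt "0 0 0 17 0 0 -1" --pt "0 0 0 0 0 8 -1" --pt "0 0 0 0 0 2 -1" --pt "0 0 0 0 0 0 -1" --pt "0 0 0 0 0 0 -1"

```text
t: 12.65
position: [0.6132, -0.1433, 0.0321]
eef_rot: [1.0, 0.008, 0.0, 0.0]
wrist_force: [2.7, -0.1, 1.5]
gripper_width: -0.002
grasp_force: 1.2
```

Call:
arm_command --pt "0 0 0 0 0 1 -1" --pt "0 0 0 0 0 0 -1" --pt "0 0 0 0 0 0 -1"

```text
t: 12.9
position: [0.6132, -0.1434, 0.0321]
eef_rot: [1.0, 0.008, 0.0, 0.0]
wrist_force: [-1.6, 0.8, 6.8]
gripper_width: 0.002
grasp_force: 3.5
```

Call:
arm_command --pt "0 0 0 0 0 -11 -1" --pt "0 0 0 -18 0 0 -1" --pt "0 0 0 -18 0 0 -1" --pt "0 0 0 -17 0 0 -1" --pt "0 0 0 0 0 9 -1" --pt "0 0 0 0 0 3 -1" --pt "0 0 0 0 0 0 -1" --pt "0 0 0 0 0 0 -1"

```text
t: 13.57
position: [0.5594, -0.1444, 0.032]
eef_rot: [1.0, 0.008, -0.002, -0.0]
wrist_force: [-10.9, 1.3, 19.3]
gripper_width: -0.001
grasp_force: 9.4
```

Call:
arm_command --pt "0 0 0 0 0 -5 -1" --pt "0 0 0 0 0 -20 -1" --pt "0 0 0 0 0 -40 -1" --pt "0 0 0 0 0 -40 -1" --pt "0 0 0 0 0 -40 -1" --pt "0 0 0 -15 35 0 -1" --pt "0 0 0 -20 35 0 -1" --pt "0 0 0 -20 35 0 -1"

```text
t: 14.23
position: [0.5073, -0.2509, 0.1758]
eef_rot: [1.0, 0.009, 0.001, 0.001]
wrist_force: [0.7, -0.4, -0.8]
gripper_width: 0.001
grasp_force: 0.0
```

Call:
arm_command --pt "0 0 0 -20 35 0 -1" --pt "0 0 0 -20 35 0 -1" --pt "0 0 0 -20 35 0 -1" --pt "0 0 0 -20 35 0 -1" --pt "0 0 0 0 0 0 -1" --pt "0 0 0 0 0 0 -1"

```text
t: 14.73
position: [0.4282, -0.3928, 0.1741]
eef_rot: [1.0, 0.006, -0.0, -0.001]
wrist_force: [-0.3, -0.0, 0.0]
gripper_width: 0.001
grasp_force: 0.0
```

```bash
python3 - <<'E'
from h import *
p,d=env.snapshot("top"); cv2.imwrite("pics/top1.png",p[:,:,::-1])
d0=np.load("top0.npy")
for n,u,v in (("FR",253,235),("FL",198,236),("BR",253,181),("BL",198,181)):
    for q,(a,b) in {"near":(0,15),"far":(0,-15),"l":(-15,0),"r":(15,0)}.items():
        P=np.array([[pt("top",x,y,D[y,x])[2] for D in(d0,d)] for x in range(u+a-4,u+a+5) for y in range(v+b-4,v+b+5)])
        print(n,q,np.round(np.median(P,0),4),end="; ")
    print()
E
```

```text
FR near [0.0335 0.0338]; FR far [0.0338 0.0337]; FR l [0.0337 0.0339]; FR r [0.034  0.0334]; 
FL near [0.0376 0.0373]; FL far [0.0371 0.0372]; FL l [0.0371 0.0371]; FL r [0.0372 0.0374]; 
BR near [0.0375 0.0324]; BR far [0.0375 0.0324]; BR l [0.0371 0.0327]; BR r [0.0373 0.0324]; 
BL near [0.0359 0.0356]; BL far [0.0361 0.0357]; BL l [0.0356 0.0354]; BL r [0.0357 0.0357];
```

View pics/top1.png

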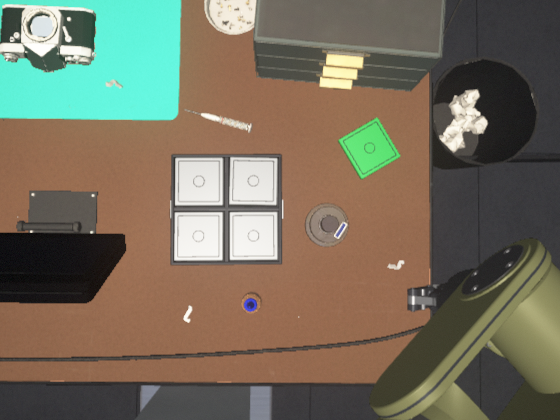

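The back right cover at (253,181) is now level and 5 mm lower. The other covers, the anvil, glue and driver are unmoved, and the arm is clear of everything.

```bash
python3 -c "
from plant import env
print(env.job_done())"
```

```text
the job is handed in; nothing more can be done
None
```

The far right cover was the loose one: I pressed it home in its middle (about 5 mm down, 30 N, level, no give when pressed at its near and far edges), and the job is handed in with nothing else moved.

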